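Wedge up the finial drying rail

TASK

The drying rail, freshly painted underneath, must not stick to its board: take the wooden wedge by its heel, lay it flat on the board in front of the rail's free end and push it straight in, thin end first, under the middle of that end, until the rail's foot just lifts off the board, about 4 mm clear. Finish while still gripping the wedge in place: do not let go. Raise the rail with the wedge alone, keeping the hand off it, go gently so that the loose brass finial stays standing on the rail, and leave everything else where it stands.

Things in the scene. Friction and masses are not known exactly. Their poses are not given: they have to be found in the camera images.
- board: Fixed wooden board of the drying stand, 550 x 130 mm, 18 mm thick, lying on the table. The origin is on its underside, on its centre line, straight below the free end of the rail; x points from there along the rail to the hinge, z up. The board reaches from x = -170 mm (bare runway for the wedge, x below 0) to x = +380 mm.
- rail: Dark wooden rail 360 x 56 x 22 mm over the board's centre line, hinged at its far end; the free end swings up and falls back by its weight (0.9 kg with two fixed terracotta finials, 130 mm tall, 170 and 310 mm from the free end). Origin: on the hinge axis, 340 mm from the free end, 43 mm above the table; x points away from the free end. Down, its underside is 32 mm and its top 54 mm above the table.
- rail_end (a point): Middle of the lower edge of the rail's free end; 14 mm above the board's top (32 mm above the table) with the rail down.
- rail_foot (a point): Middle of the underside of the rail's foot, a full-width strip 14 x 14 mm under the rail, 115 to 129 mm in from the free end; with the rail down it rests on the board, 18 mm above the table. Foot up 4 mm means free end up 6.2 mm (218 : 340).
- wedge: Loose beech wedge 150 x 32 mm, 60 to 120 g, lying flat. Origin: middle of the heel's underside; x points to the thin end. Heel, to grip across its width: 40 mm long (x -20 to 20), 32 wide (y), 38 high. Then a ramp from 26 mm thick at x = 20 to 4 mm at the tip, x = 130 (1 in 5). On the board it meets the rail's end edge with its tip 50 mm in; 31 mm further the foot is 4 mm clear.
- block: Bystander: loose plain wooden block 100 x 28 x 26 mm of the same wood, lying on the table; it has no taper. Origin: middle of its underside, x along its length. Wedge and block may lie in either of two places.
- finial: Loose brass-coloured finial, 130 mm tall, up to 52 mm across, standing free on the rail's top (foot 36 mm across) 240 mm from its free end, between the two fixed ones. Origin: middle of its underside.
- mug: Bystander: white enamel mug, 80 mm tall, 80 mm across, origin: middle of its underside.
- jar: Bystander: closed amber glass jar, 75 mm tall, 60 mm across, origin: middle of its underside.
- foot_a: Bystander: small terracotta turned foot, 36 mm tall, 44 mm across, origin: middle of its underside.
- foot_b: Bystander: small terracotta turned foot, 36 mm tall, 44 mm across, origin: middle of its underside.
- brush: Bystander: flat brush 200 mm long lying on the table, x along it.
- case: Bystander: flat black case 70 x 160 x 22 mm, origin: middle of its underside.
Not all that is in view belongs to the job. What is shaped like the wedge but orange is not meant.

How it is judged:
On the way:
1. the wedge lies flat on the board with its thin end more than 10 mm under the rail's free end, the rail still down (angle between wedge's own z axis and vertical below 0.12 rad and z of wedge in the frame of board between 0.014 and 0.024 m and y of wedge in the frame of board between -0.03 and 0.03 m and angle between the x axis of wedge and the x axis of board, either way round below 0.25 rad and x of wedge in the frame of board between -0.12 and -0.02 m and z of rail_foot in the frame of board below 0.019 m and contact force between the arm and rail below 0.5 N), for 0.1 s.
At the end, for the whole second after the job is handed in: Foot 2 to 6.5 mm clear of the board; the wedge, thin end in, carries the rail (over 1 N), flat and still, within 30 mm of the centre line and 0.25 rad of straight, gripped by the fingers (over 2 N); the hand off the rail; the loose finial standing on it (angle between wedge's own z axis and vertical below 0.12 rad and z of wedge in the frame of board between 0.014 and 0.024 m and y of wedge in the frame of board between -0.03 and 0.03 m and angle between the x axis of wedge and the x axis of board, either way round below 0.25 rad and x of wedge in the frame of board below -0.02 m and z of rail_foot in the frame of board between 0.02 and 0.0245 m and contact force between wedge and rail above 1 N and contact force between wedge and board above 0.5 N and contact force between the fingers and wedge above 2 N and contact force between the arm and rail below 0.3 N and linear speed of each of wedge, rail below 0.01 m/s and angle between finial's own z axis and vertical below 0.2 rad and z of finial in the frame of board between 0.049 and 0.07 m); the arm keeps its last pose, push and grip.
It fails at once if the hand presses or lifts the rail (over 3 N) (contact force between the arm and rail above 3 N).
It fails at once if the rail is thrown up: its foot more than 12 mm clear (z of rail_foot in the frame of board above 0.03 m).
It fails at once if the loose finial is tipped (over 0.35 rad) (angle between finial's own z axis and vertical above 0.35 rad).
It fails at once if a bystander is moved by more than 20 mm (distance of any of block, mug, jar, foot_a, foot_b, brush, case from where it was at the start of the episode above 0.02 m).
It also fails if it takes over 38 s, if anything falls off the work surface, if the arm or the gripper's body presses on something with over 40 N, if the wrist force passes 120 N, or if a joint passes its speed limit or range.

ROBOT

A 6-joint arm with a two-finger parallel gripper is mounted at the origin on the work surface. World frame = base frame: x ahead of the robot, y to its left, z up, the work surface at z = 0. Lengths are in m, angles in rad, forces in N, time in s.
With the tool pointing down it reaches from about 0.4 to 0.825 m from the base axis. Payload 7 kg.
Tool frame: the origin (TCP) lies between the finger pads; the fingertips stand 22 mm ahead of it and the grasp point (between the pads) lies 3 mm ahead of it (arm.tip_reach is the distance from the TCP to the fingertips, in m); z points along the fingers, y is the line along which they close (so a half turn about z gives the same grasp; the last joint's range is limited). The gripper opens to 88 mm and grips with 3 to 60 N. Pads are 19 mm wide; open, the fingers measure 130 mm over their backs; the gripper's body (78 mm by 193 mm) begins 47 mm behind the grasp point.
Start: joints at [0.288, 0.359, 0.012, 0, -1.224, -0.288], TCP at [0.675, -0, 0.249] pointing down, gripper open.
Joint ranges: [-3.07, 3.07], [-1.43, 2.12], [-1.02, 1.25], [-3.03, 1.67], [-3.05, -0], [-3.03, 3.03]. Speed limits (rad/s): [2.39, 2.39, 3.01, 3.14, 3.14, 3.14].

INTERFACE

Orientations are given as [roll, pitch, yaw] about the fixed x, y, z axes, in that order (R = Rz(yaw) Ry(pitch) Rx(roll)).
In Python, from station import arm, viewer gives the robot as it stands. The module is installed in compiled form; this text tells all that it offers.
- The arm moves only by the tool apply_moves, never from a script. Its argument "commands" is a list that holds one entry, the list of rows, each a list of 5 numbers: the closure, from -1 (fully open) to 1 (shut), then the shift along the world's x, y, z as a fraction of full scale, then the turn about the world's z as a fraction of full scale. In form: [[[fingers, tx, ty, tz, yaw], ...]]. A call has 1 to 12 rows; each row shifts and turns the commanded pose from where the row before left it; what a row does not reach is not made up. Full scale, the value 1, is 20 cm for a shift and pi rad for a turn. A row lasts 1/10 s, in which the tool goes at most 50 mm and 8.59 degrees, less where a joint would pass 70% of its speed; a pose out of reach is approached as far as the arm can. A call with a number of a shift or a turn outside -1 to 1 is refused whole. A call with a gripper value outside its range is refused whole. The fingers move at their own pace and stop on an object; "force" is the grip in N (left out, the last holds). Time passes only in rows, so rows that do not move let the fingers close. It gives the time, the measured TCP pose, the force, the opening and the grip force at its end, in the units of the state.
- arm.get_state(): the state, without advancing time (a new reading comes with each control period).
- viewer.grab_frame(name): name is "scene" or "side" or "wrist"; returns a dict with "image" (480x640x3 uint8, blue, green, red), "mtx" (3x3 intrinsics, pixels), "k1" (the pictures are not rectified: a ray, as slopes to the right and down, at radius r is drawn at 1 + k1 r^2 times it, then the intrinsics apply), "rvec" (rotation vector, rad) and "tvec" (3), from world to camera coordinates, as OpenCV has them. Camera axes: x right, y down, z forward; pixel columns grow to the right and rows downward; lengths in m; the calibration is good to about 2 mm. A picture is of the moment at which its call begins. There is no depth.
- arm.job_done(): hands the job in; it is judged then, once.
The state is a dict: "t": time; "q": joint angles; "qd": joint speeds; "joint_efforts": joint torques, N m; "eef_pos": TCP position; "ee_rot": TCP orientation; "force": force on the tool from outside, world axes, zero at the start; "moment": the same for the moment, N m; "width": finger opening in m; "gripper_force": force on a finger pad.
Only numpy, scipy, OpenCV 4.12 (cv2) and the standard library are available. Lean on these libraries where they do the work, as an engineer would, in place of code of your own. Each camera call takes 0.05 s, during which the arm holds its last target. There are 200 camera calls.

## Working session

There is one attempt and no reset: what is moved stays moved. The work goes in short steps, Python scripts to look and compute and a tool call to move; the robot and the scene stay as the last step left them, time stands still between calls to the robot, and variables do not carry over. Pictures are saved under pics/ and viewed, at most 10 in all, crops included, and the job is handed in when it is done.

Besides the shell and the picture viewer there is one more tool, called after ">>>" as a command line: name --argument value ..., lists and objects as JSON in quotes. apply_moves: Moves the arm, as the interface text tells. Shift numbers are shares of 20 cm and turn numbers shares of pi rad, none past 1 either way. Its arguments: {"type":"object","properties":{"commands":{"type":"array","items":{"type":"array","items":{"type":"array","items":{"type":"number"}}}},"force":{"type":"number"}},"required":["commands"]}

```bash
mkdir -p pics; cat > h.py <<'E'
import numpy as np, cv2, pickle
from station import arm, viewer
def grab(n,save=None):
    f=viewer.grab_frame(n)
    if save: cv2.imwrite(save,f["image"])
    return f
def ray(f,u,v):
    K=f["mtx"];k=f["k1"];x=(u-K[0,2])/K[0,0];y=(v-K[1,2])/K[1,1]
    a,b=x,y
    for _ in range(20):
        s=1+k*(a*a+b*b);a,b=x/s,y/s
    R=cv2.Rodrigues(np.array(f["rvec"],float))[0];t=np.array(f["tvec"],float).ravel()
    return -R.T@t,R.T@np.array([a,b,1.])
def onz(f,u,v,z):
    c,d=ray(f,u,v);return c+d*(z-c[2])/d[2]
def proj(f,P):
    R=cv2.Rodrigues(np.array(f["rvec"],float))[0];p=R@np.array(P,float)+np.array(f["tvec"],float).ravel()
    a,b=p[:2]/p[2];s=1+f["k1"]*(a*a+b*b);K=f["mtx"]
    return K[0,0]*a*s+K[0,2],K[1,1]*b*s+K[1,2]
E
python3 - <<'E'
from h import *
fs={n:grab(n,f"pics/{n}0.png") for n in("scene","side","wrist")}
pickle.dump(fs,open("f0.pkl","wb"))
for n,f in fs.items(): print(n,ray(f,320,240),f["k1"])
print(arm.get_state())
E
```

```text
scene (array([1.35457775, 0.70654012, 1.04534195]), array([-0.57397042, -0.45352936, -0.68228096])) -0.1143826130057211
side (array([0.4231489 , 1.27284248, 0.95908428]), array([ 0.06547765, -0.78846578, -0.61174579])) 0.05712470925261266
wrist (array([ 0.67455138, -0.08232012,  0.38387067]), array([ 0.00725574,  0.31492794, -0.949173  ])) 0.018789556082656218
{'t': 0.15, 'q': array([ 2.88115600e-01,  3.59231270e-01,  1.12927186e-02, -2.60226575e-04,
       -1.22406020e+00, -2.88095290e-01]), 'qd': array([ 6.55981742e-04, -2.86256020e-03,  2.26535815e-03,  3.09734494e-05,
       -1.07120406e-03,  1.28782142e-04]), 'joint_efforts': array([ 1.39394037e-04, -5.83274567e+01,  2.93289685e+01,  7.00122759e+00,
        8.75052094e-03, -9.76538854e-05]), 'eef_pos': array([ 6.74681252e-01, -5.08432869e-06,  2.47841286e-01]), 'ee_rot': array([ 3.14037027e+00, -1.07092276e-04, -1.57086453e+00]), 'force': array([-0.43965835, -0.12804057,  1.22396087]), 'moment': array([-0.02307478, -0.0135252 , -0.03040253]), 'gripper_force': 0.0, 'width': 0.08740021569069133}
```

View pics/scene0.png

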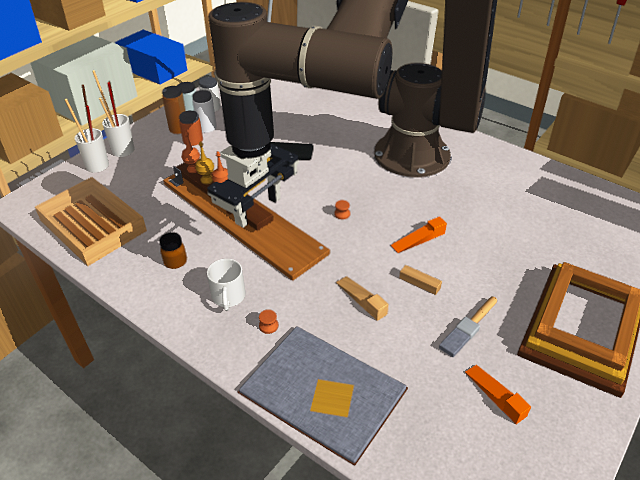

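View pics/side0.png

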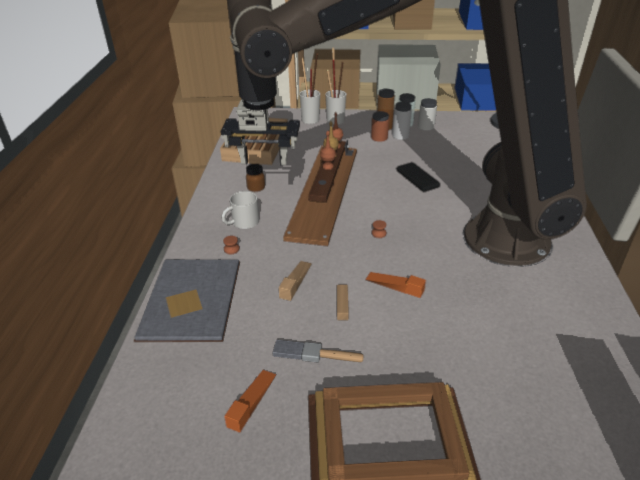

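The scene view shows a tan wedge at (362,297) with its heel at (377,305), and the plain block at (420,279). The side view shows the wedge at (295,280) and the block at (342,300). The board's runway end is at about (310,262) in scene and (305,240) in side.
What could be taken for the wedge (scene pixels):
- tan wedge (362,297)
- plain block (420,279), which has no taper
- orange wedges (420,236) and (500,393), excluded by colour

I choose (362,297), and will check it in a close crop.

```bash
python3 - <<'E'
from h import *
fs=pickle.load(open("f0.pkl","rb"))
a=cv2.resize(fs["scene"]["image"][170:330,150:450],None,fx=2.6,fy=2.6,interpolation=cv2.INTER_CUBIC)[:, :780]
b=cv2.resize(fs["side"]["image"][225:325,260:365],(210*1,200),interpolation=cv2.INTER_CUBIC)
cv2.imwrite("pics/c1.png",a)
b=cv2.resize(fs["side"]["image"][130:330,220:440],None,fx=3,fy=3,interpolation=cv2.INTER_CUBIC)
cv2.imwrite("pics/c2.png",b)
E
```

```text
(no output)
```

View pics/c1.png

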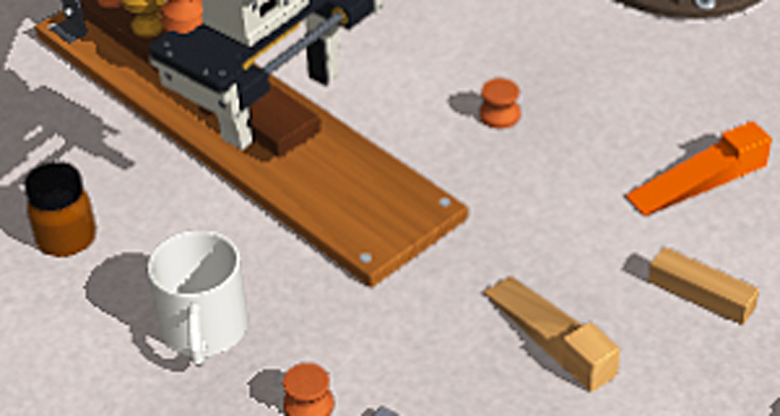

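View pics/c2.png

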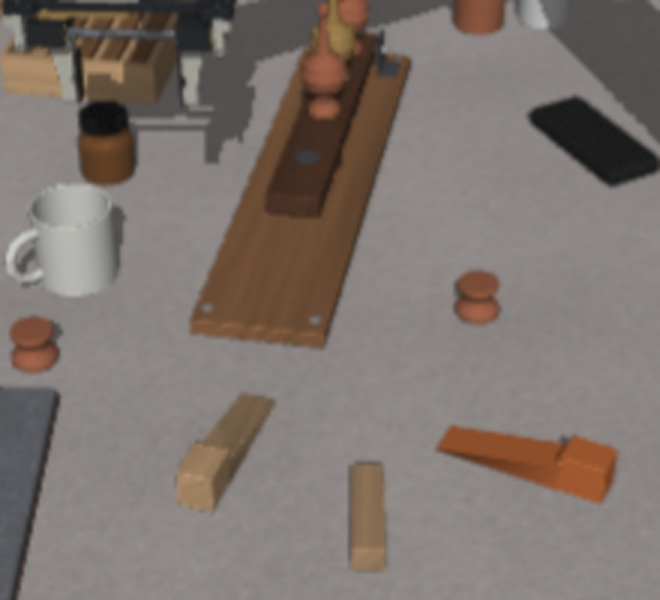

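Both crops show the same thing. The tan piece has a ramp and a taller heel, with the tip at c1 (497,283) and the heel at (592,345), and the block has no taper. So the tan piece is the wedge. The runway end corners are at c1 (468,207) and (372,275), and c2 (193,325) and (325,335). The rail end is at c2 (295,212).

```bash
python3 - <<'E'
from h import *
fs=pickle.load(open("f0.pkl","rb"))
S=fs["scene"];D=fs["side"]
a=lambda u,v,z:np.round(onz(S,150+u/2.6,170+v/2.6,z)*1000)
b=lambda u,v,z:np.round(onz(D,220+u/3,130+v/3,z)*1000)
print("board corners",a(468,207,.018),a(372,275,.018),"|",b(325,335-8,.018),b(193,325-5,.018))
print("board hinge side edge",a(38,28,.018),"|",b(409,62,.018))
print("rail top end",a(319,117,.054),a(272,148,.054),"|",b(320,197,.054),b(268,193,.054),"low",b(322,214,.032),b(268,210,.032))
# masks
for n,f,c in(("scene",S,(362,297)),("side",D,(295,280))):
    hsv=cv2.cvtColor(f["image"],cv2.COLOR_BGR2HSV)
    m=cv2.inRange(hsv,(8,70,60),(28,255,255))
    k,l,st,_=cv2.connectedComponentsWithStats(m)
    i=[j for j in range(1,k) if st[j,4]>100 and abs(st[j,0]+st[j,2]/2-c[0])<20 and abs(st[j,1]+st[j,3]/2-c[1])<20]
    print(n,[st[j] for j in i])
    cn=max(cv2.findContours((l==i[0]).astype(np.uint8),0,1)[0],key=len)
    ap=cv2.approxPolyDP(cn,1.5,True)[:,0]
    print([(tuple(int(q) for q in p),[tuple(np.round(onz(f,*p,z)[:2]*1000).astype(int).tolist()) for z in(0,.004,.038)]) for p in ap])
print("heel top",[a(*p,.038) for p in((564,343),(592,322),(619,352),(590,365))],[b(*p,.038) for p in((180,475),(193,443),(228,450),(215,483))])
E
```

```text
board corners [503.  65.  18.] [628.  49.  18.] | [501.  54.  18.] [625.  50.  18.]
board hinge side edge [ 561. -486.   18.] | [ 433. -460.   18.]
rail top end [ 519. -107.   54.] [ 581. -113.   54.] | [ 516. -111.   54.] [ 568. -116.   54.] low [ 514. -114.   32.] [ 569. -118.   32.]
scene [array([336, 276,  53,  45, 935], dtype=int32)]
[((336, 282), [(569, 133), (572, 135), (598, 154)]), ((377, 320), [(608, 277), (611, 278), (635, 292)]), ((387, 313), [(577, 284), (580, 285), (605, 299)]), ((388, 304), [(553, 271), (556, 272), (582, 287)]), ((377, 294), [(542, 233), (546, 235), (572, 250)]), ((373, 295), [(551, 227), (554, 229), (580, 245)]), ((346, 276), [(539, 140), (542, 142), (568, 161)])]
side [array([279, 261,  32,  39, 584], dtype=int32)]
[((310, 263), [(546, 139), (545, 144), (541, 184)]), ((301, 261), [(571, 132), (570, 137), (565, 177)]), ((289, 276), [(596, 195), (595, 199), (589, 238)]), ((284, 278), [(608, 203), (607, 208), (601, 246)]), ((279, 287), [(617, 238), (616, 243), (609, 279)]), ((280, 297), [(609, 275), (609, 279), (602, 314)]), ((291, 298), [(581, 277), (581, 281), (575, 316)])]
heel top [array([605., 245.,  38.]), array([571., 251.,  38.]), array([585., 289.,  38.]), array([612., 277.,  38.])] [array([606., 284.,  38.]), array([600., 244.,  38.]), array([570., 252.,  38.]), array([576., 292.,  38.])]
```

Measured positions:
- **Wedge:** the heel is at about (590,267) mm and the tip at (557,138). The length is 133 against the true 130, and the heading is -104.4°.
- **Board:** the rail end is at about (543,-115) with heading -97.2°. The runway measures 170 mm, as it should.

Next I'll move above the heel and look with the wrist camera.

>>> apply_moves --commands '[[[-1,-0.06,0.19,-0.05,-0.0115],[-1,-0.06,0.19,-0.05,-0.0115],[-1,-0.06,0.19,-0.05,-0.0115],[-1,-0.06,0.19,-0.05,-0.0115],[-1,-0.06,0.19,-0.05,-0.0115],[-1,-0.06,0.19,-0.05,-0.0115],[-1,-0.06,0.19,-0.05,-0.0115],[-1,0,0,0,0],[-1,0,0,0,0]]]' --force 25

```text
t: 1.05
eef_pos: [0.5903, 0.2669, 0.1779]
ee_rot: [3.141, -0.001, -1.821]
force: [-0.3, 0.3, 0.4]
width: 0.0875
gripper_force: 0.0
```

```bash
python3 - <<'E'
from h import *
f=grab("wrist","pics/w1.png");pickle.dump(f,open("w1.pkl","wb"))
s=arm.get_state();print(s["eef_pos"],s["ee_rot"],s["t"])
hsv=cv2.cvtColor(f["image"],cv2.COLOR_BGR2HSV)
m=cv2.inRange(hsv,(8,70,60),(28,255,255))
for c in cv2.findContours(m,0,1)[0]:
    if cv2.contourArea(c)>1500:
        print([(p.tolist(),[np.round(onz(f,*p,z)[:2]*1000).astype(int).tolist() for z in(0,.038)]) for p in cv2.approxPolyDP(c,4,True)[:,0]])
E
```

```text
[0.59079197 0.26609631 0.17831434] [ 3.14126620e+00 -6.10928143e-04 -1.82255838e+00] 1.1
[([484, 156], [[438, 248], [454, 240]]), ([451, 164], [[467, 247], [480, 240]]), ([461, 167], [[459, 252], [472, 244]]), ([480, 272], [[454, 358], [468, 337]]), ([510, 265], [[425, 358], [443, 337]]), ([494, 163], [[430, 256], [447, 248]])]
[([304, 58], [[571, 133], [571, 140]]), ([302, 245], [[616, 288], [610, 276]]), ([338, 248], [[583, 299], [581, 286]]), ([343, 60], [[541, 143], [544, 148]])]
[([544, 40], [[383, 169], [406, 171]]), ([530, 84], [[396, 199], [417, 198]]), ([639, 103], [[310, 237], [341, 231]]), ([639, 49], [[311, 195], [343, 194]])]
[([0, 32], [[798, 58], [770, 74]]), ([0, 75], [[814, 86], [785, 98]]), ([12, 86], [[809, 95], [780, 107]]), ([53, 96], [[781, 110], [755, 119]]), ([76, 91], [[761, 111], [738, 120]]), ([82, 73], [[750, 100], [728, 111]]), ([57, 41], [[758, 74], [735, 88]]), ([35, 36], [[773, 67], [749, 82]]), ([54, 51], [[764, 80], [740, 93]]), ([57, 66], [[767, 91], [743, 102]]), ([51, 75], [[775, 95], [750, 107]]), ([50, 62], [[771, 87], [747, 99]]), ([32, 37], [[776, 67], [751, 82]]), ([16, 29], [[785, 59], [759, 75]])]
```

View pics/w1.png

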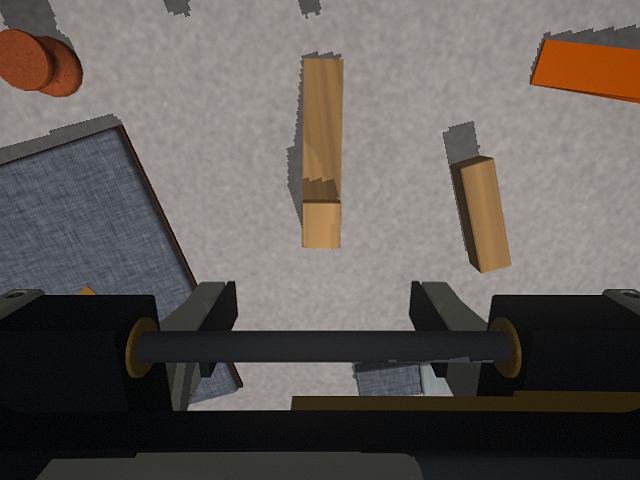

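The wrist view shows the wedge upright in the picture, with the tip at (323,58), the heel at (321,225), and the fingers centred at about column 324. The heel centre comes out at (590,262) with heading -105.4°. Both fingers have clear space, so I'll go down and grip.

>>> apply_moves --commands '[[[-1,0,-0.02,-0.12,-0.0055],[-1,0,0,-0.12,0],[-1,0,0,-0.12,0],[-1,0,0,-0.12,0],[-1,0,0,-0.12,0],[-1,0,0,-0.1,0],[-1,0,0,-0.05,0],[-1,0,0,0,0],[1,0,0,0,0],[1,0,0,0,0],[1,0,0,0,0],[1,0,0,0,0]]]' --force 25

```text
t: 2.3
eef_pos: [0.5913, 0.2623, 0.0294]
ee_rot: [-3.141, 0.001, -1.841]
force: [-0.6, 0.3, -0.2]
width: 0.0612
gripper_force: 0.0
```

>>> apply_moves --commands '[[[1,0,0,0,0],[1,0,0,0,0],[1,0,0,0,0]]]'

```text
t: 2.6
eef_pos: [0.5909, 0.262, 0.0286]
ee_rot: [-3.142, 0.0, -1.841]
force: [-0.2, 0.6, -0.5]
width: 0.0371
gripper_force: 0.0
```

>>> apply_moves --commands '[[[1,0,0,0,0],[1,0,0,0,0],[1,0,0,0,0],[1,0,0,0,0]]]'

```text
t: 3.0
eef_pos: [0.5909, 0.262, 0.0286]
ee_rot: [3.142, -0.0, -1.841]
force: [-0.2, 0.4, 1.2]
width: 0.0318
gripper_force: 25.0
```

>>> apply_moves --commands '[[[1,0,0,0.1,0],[1,0,0,0.15,0],[1,-0.015,-0.11,0.025,0.005],[1,-0.015,-0.13,0,0.005],[1,-0.015,-0.13,0,0.005],[1,-0.015,-0.13,0,0.005],[1,-0.015,-0.13,0,0.005],[1,-0.015,-0.13,0,0.005],[1,-0.015,-0.13,0,0.005],[1,-0.015,-0.13,0,0.005],[1,-0.015,-0.13,0,0.005],[1,-0.015,0,0,0]]]'

```text
t: 4.2
eef_pos: [0.5601, 0.0295, 0.0833]
ee_rot: [3.141, -0.0, -1.702]
force: [-0.4, 0.9, -1.9]
width: 0.0323
gripper_force: 25.0
```

>>> apply_moves --commands '[[[1,0,0,0,0],[1,0,0,0,0]]]'

```text
t: 4.4
eef_pos: [0.5612, 0.0324, 0.0837]
ee_rot: [-3.141, 0.0, -1.7]
force: [0.5, 1.0, 0.6]
width: 0.0316
gripper_force: 25.0
```

```bash
python3 - <<'E'
from h import *
s=arm.get_state();print(s["eef_pos"],s["ee_rot"],s["t"],s["width"])
fs={n:grab(n,f"pics/{n}2.png") for n in("scene","side","wrist")}
pickle.dump(fs,open("f2.pkl","wb"))
a=cv2.resize(fs["side"]["image"][120:260,260:380],None,fx=4,fy=4,interpolation=cv2.INTER_CUBIC)
b=fs["wrist"]["image"][0:480,180:500]
c=np.zeros((560,800,3),np.uint8);c[:,:480]=a;c[:480,480:]=b
cv2.imwrite("pics/c3.png",c)
E
```

```text
[0.56122477 0.03239655 0.08365479] [-3.14124147e+00  1.60598294e-04 -1.69950220e+00] 4.4 0.03160098649423598
```

View pics/c3.png

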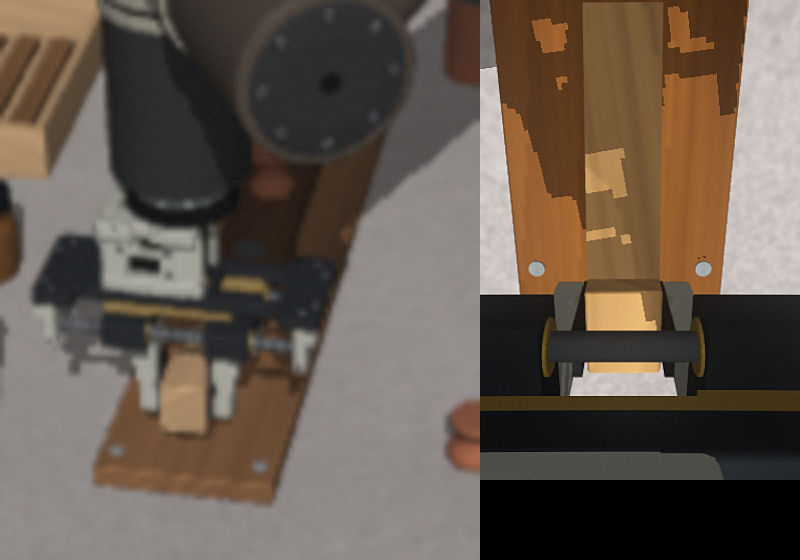

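The crop shows the wedge gripped straight above the runway. In the wrist half, its axis is at column 622 and the board screws are at 536 and 703, so their middle is 620. I'll take the board edges on the z = 18 mm plane to refine.

```bash
python3 - <<'E'
from h import *
fs=pickle.load(open("f2.pkl","rb"));f=fs["wrist"]
for p in((421,270),(448,0),(219,270),(203,110),(236,269),(403,269)): print(p,np.round(onz(f,*p,.018)*1000,1))
# sample board/table boundary by saturation
hsv=cv2.cvtColor(f["image"],cv2.COLOR_BGR2HSV)
L=[];R=[]
for v in range(110,280,10):
    c=np.where(hsv[v,:,1]>110)[0]
    c=c[(c>150)&(c<480)]
    L.append(onz(f,c.min(),v,.018)[:2]);R.append(onz(f,c.max(),v,.018)[:2])
for q in(L,R):
    l=cv2.fitLine(np.float32(q),cv2.DIST_HUBER,0,.001,.001).ravel();print(np.degrees(np.arctan2(l[1],l[0])),l)
print("tipaxis",[np.round(onz(f,*p,.06)*1000) for p in((283,2),(362,2))],)
E
```

```text
(421, 270) [500.3  45.1  18. ]
(448, 0) [481.3 -99.1  18. ]
(219, 270) [626.4  28.9  18. ]
(203, 110) [614.2 -64.8  18. ]
(236, 269) [615.7  29.6  18. ]
(403, 269) [511.5  43.   18. ]
82.54259 [ 0.12978917  0.9915416   0.62112933 -0.01628018]
82.4066 [ 0.13214207  0.9912308   0.49382362 -0.00347367]
tipaxis [array([560., -96.,  60.]), array([529., -92.,  60.])]
```

>>> apply_moves --commands '[[[1,0.01,0,-0.05,0],[1,0,0,-0.05,0],[1,0,0,-0.04,0],[1,0,0,-0.03,0],[1,0,0,-0.01,0],[1,0,0,0,0],[1,0,0,0,0]]]'

```text
t: 5.25
eef_pos: [0.5631, 0.032, 0.0476]
ee_rot: [-3.141, 0.0, -1.7]
force: [0.2, -1.3, 0.0]
width: 0.0317
gripper_force: 25.0
```

>>> apply_moves --commands '[[[1,0,0,-0.004,0],[1,0,0,-0.002,0],[1,0,0,0,0],[1,0,0,0,0]]]'

```text
t: 5.65
eef_pos: [0.5631, 0.032, 0.0465]
ee_rot: [-3.141, 0.0, -1.7]
force: [-0.3, -1.4, 1.1]
width: 0.032
gripper_force: 25.0
```

>>> apply_moves --commands '[[[1,0,0,-0.003,0],[1,0,0,0,0],[1,0,0,0,0]]]'

```text
t: 5.95
eef_pos: [0.5631, 0.032, 0.0465]
ee_rot: [-3.141, 0.0, -1.699]
force: [-2.9, 1.0, 6.8]
width: 0.0315
gripper_force: 25.0
```

>>> apply_moves --commands '[[[1,-0.005,-0.036,0,0],[1,-0.005,-0.036,0,0],[1,-0.005,-0.036,0,0],[1,-0.005,-0.036,0,0],[1,-0.005,-0.036,0,0],[1,-0.005,-0.036,0,0],[1,-0.005,-0.036,0,0],[1,0,0,0,0],[1,0,0,0,0]]]'

```text
t: 6.85
eef_pos: [0.5568, -0.0193, 0.0465]
ee_rot: [-3.14, -0.0, -1.699]
force: [1.4, -3.2, 6.1]
width: 0.0318
gripper_force: 25.0
```

```bash
python3 - <<'E'
from h import *
fs={n:grab(n) for n in("scene","side","wrist")}
pickle.dump(fs,open("f3.pkl","wb"))
a=cv2.resize(fs["scene"]["image"][140:290,150:290],None,fx=3.6,fy=3.6,interpolation=cv2.INTER_CUBIC)
b=fs["wrist"]["image"][0:400,180:470]
c=np.zeros((545,800,3),np.uint8);c[:a.shape[0],:a.shape[1]]=a;c[:400,510:]=b
cv2.imwrite("pics/c4.png",c)
E
```

```text
(no output)
```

View pics/c4.png

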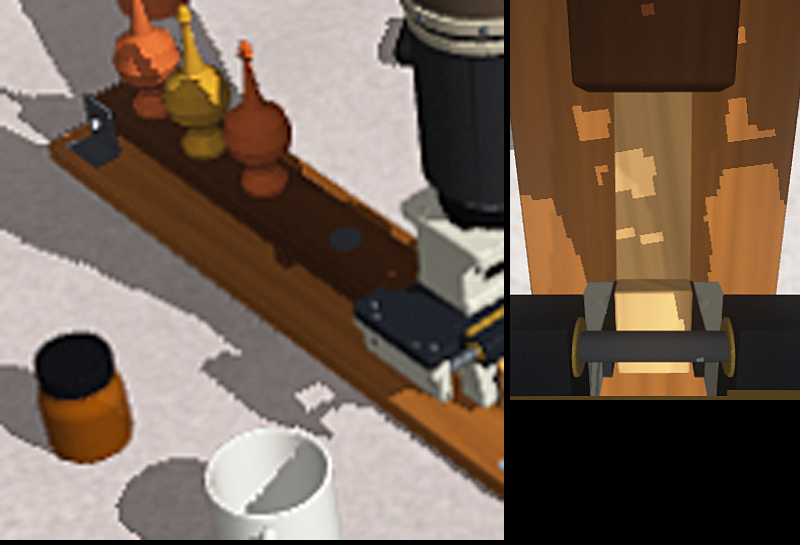

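The wedge tip is under the middle of the rail end: wedge columns 615–692 against rail 572–736. The finials are standing and the rail is still down. Next I'll measure the rail end's lower edge, at row 92 of the wrist view.

```bash
python3 - <<'E'
from h import *
f=pickle.load(open("f3.pkl","rb"))["wrist"]
s=arm.get_state();d=np.array([-.1305,-.9914])
for v in(89,92,94):
    p=onz(f,324,v,.032)[:2];print(p,(p-s["eef_pos"][:2])@d)
p=onz(f,324,374,.056)[:2];print("heel back",(p-s["eef_pos"][:2])@d)
p=onz(f,324,282,.056)[:2];print("heel front",(p-s["eef_pos"][:2])@d)
E
```

```text
[ 0.54373513 -0.11442429] 0.0959943387207191
[ 0.54387601 -0.11332839] 0.09488948112444788
[ 0.54397034 -0.11259459] 0.09414967882546714
heel back -0.0215188827941758
heel front 0.022594442170945146
```

>>> apply_moves --commands '[[[1,-0.002,-0.015,0,0],[1,-0.002,-0.015,0,0],[1,-0.002,-0.015,0,0],[1,-0.002,-0.015,0,0],[1,0,0,0,0]]]'

```text
t: 7.5
eef_pos: [0.5554, -0.0307, 0.0465]
ee_rot: [-3.139, 0.001, -1.699]
force: [0.4, 1.3, 5.6]
width: 0.0319
gripper_force: 25.0
```

>>> apply_moves --commands '[[[1,-0.002,-0.01,0,0],[1,-0.001,-0.01,0,0],[1,-0.001,-0.01,0,0],[1,-0.002,-0.01,0,0],[1,-0.001,-0.01,0,0],[1,-0.001,-0.01,0,0],[1,-0.001,-0.01,0,0],[1,-0.001,-0.01,0,0],[1,0,0,0,0]]]'

```text
t: 8.4
eef_pos: [0.5539, -0.0458, 0.0466]
ee_rot: [-3.138, 0.002, -1.699]
force: [0.8, 6.3, 4.7]
width: 0.032
gripper_force: 25.0
```

>>> apply_moves --commands '[[[1,-0.002,-0.01,0,0],[1,-0.001,-0.01,0,0],[1,-0.001,-0.01,0,0],[1,-0.002,-0.01,0,0],[1,-0.001,-0.01,0,0],[1,-0.001,-0.01,0,0],[1,-0.001,-0.01,0,0],[1,0,0,0,0],[1,0,0,0,0]]]'

```text
t: 9.3
eef_pos: [0.5521, -0.0598, 0.0465]
ee_rot: [-3.138, 0.001, -1.699]
force: [0.8, 6.5, 4.5]
width: 0.0319
gripper_force: 25.0
```

```bash
python3 - <<'E'
from h import *
fs={n:grab(n) for n in("scene","side","wrist")}
pickle.dump(fs,open("f4.pkl","wb"));o=pickle.load(open("f3.pkl","rb"))
A=lambda q:cv2.resize(q["scene"]["image"][145:265,150:265],None,fx=3.4,fy=3.4,interpolation=cv2.INTER_CUBIC)
b=fs["wrist"]["image"][0:190,180:470]
a=A(o);a2=A(fs)
c=np.zeros((600,790,3),np.uint8);c[:a.shape[0],:a.shape[1]]=a;c[:a2.shape[0],395:395+a2.shape[1]]=a2[:, :395];c[410:,:290]=b
cv2.imwrite("pics/c5.png",c)
E
```

```text
(no output)
```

View pics/c5.png

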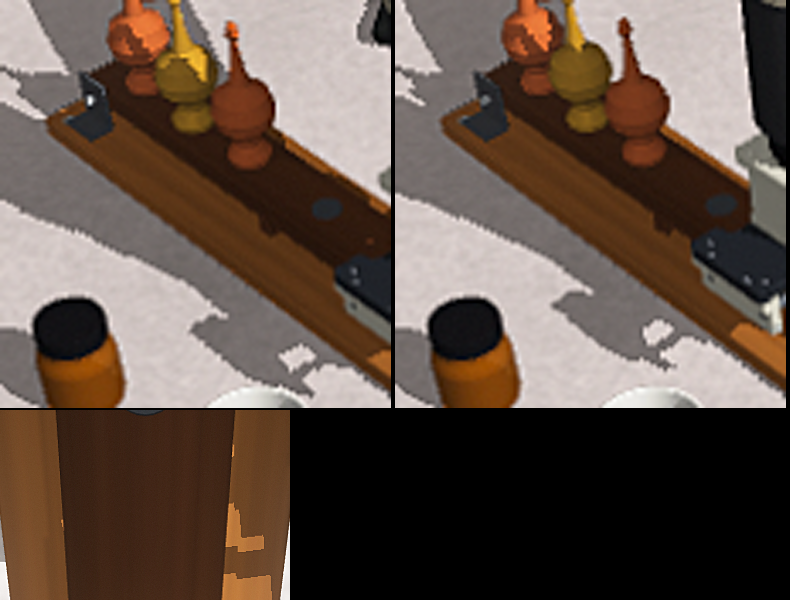

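The right crop shows the foot clear of the board at (665,222), the rail slightly raised, and the finial upright. I'll push another 5 mm, then check the rise from the image shift of marks on the rail.

>>> apply_moves --commands '[[[1,-0.001,-0.01,0,0],[1,-0.001,-0.01,0,0],[1,-0.001,-0.005,0,0],[1,0,0,0,0],[1,0,0,0,0],[1,0,0,0,0]]]'

```text
t: 10.05
eef_pos: [0.5516, -0.0647, 0.0465]
ee_rot: [-3.138, 0.002, -1.699]
force: [1.3, 6.6, 4.6]
width: 0.0317
gripper_force: 25.0
```

```bash
python3 - <<'E'
from h import *
fs={n:grab(n) for n in("scene","side","wrist")};pickle.dump(fs,open("f5.pkl","wb"))
s=arm.get_state();print(s["eef_pos"],s["force"],s["gripper_force"],s["t"])
o=pickle.load(open("f3.pkl","rb"))["scene"];n=fs["scene"]
u=-np.array([-.1305,-.9914]);E=np.array([.5438,-.114])
# fixed finial, 170 in, and rail disc: template match with 8x upsampling
up=lambda im:cv2.resize(cv2.cvtColor(im,cv2.COLOR_BGR2GRAY),None,fx=8,fy=8,interpolation=cv2.INTER_CUBIC)
def shift(x0,y0,w,h):
    T=up(o["image"][y0:y0+h,x0:x0+w]);I=up(n["image"][y0-6:y0+h+6,x0-6:x0+w+6])
    r=cv2.matchTemplate(I,T,cv2.TM_CCOEFF_NORMED);_,m,_,l=cv2.minMaxLoc(r);return (l[0]/8-6,l[1]/8-6,m)
print("disc",shift(238,200,16,12),"finialtip",shift(213,150,11,12),"finialbase",shift(213,184,20,12),"board ref",shift(170,165,14,20))
def pred(L,h,hgt):  # L from free end, h foot rise, hgt above table
    th=h/218.;c=E-u*L/1000
    r=340-L;dz=th*r/1000; dx=th*(hgt-.043)  # toward hinge... rotates away from free end
    p=np.r_[c,hgt];q=np.r_[c-u*dx,hgt+dz];return np.subtract(proj(n,q),proj(n,p))
for h in(3,4,5): print(h,"disc",pred(70,h,.054),"tip",pred(170,h,.17),"base",pred(170,h,.06))
print(proj(n,np.r_[E-u*.17,.184]),proj(n,np.r_[E-u*.07,.054]))
E
```

```text
[ 0.55159836 -0.06474714  0.04655029] [1.73845055 6.58900373 5.08248225] 24.992653727531433 10.2
disc (-1.375, -1.25, 0.765420138835907) finialtip (-0.5, -1.25, 0.9147645831108093) finialbase (-0.5, -0.5, 0.8661628365516663) board ref (0.0, 0.0, 0.906463086605072)
3 disc [-0.17182708 -1.1205161 ] tip [-0.52528639 -1.01841165] base [-0.15764405 -0.72163341]
4 disc [-0.22920438 -1.49478614] tip [-0.70044146 -1.35802712] base [-0.210245   -0.96245771]
5 disc [-0.28663255 -1.86943932] tip [-0.87562626 -1.69771493] base [-0.26287244 -1.20342208]
(np.float64(217.1425985450669), np.float64(150.3526567970094)) (np.float64(246.74354927351396), np.float64(206.76470387302987))
```

The image shift gives a foot rise of about 3.5 mm, and the wedge travel gives about 4 mm. Both are well inside the 2–6.5 mm window, so I'm handing in.

```bash
python3 -c "
from station import arm
print(arm.job_done())"
```

```text
the job is handed in; nothing more can be done
None
```

I handed the job in with the wedge still gripped at 25 N under the middle of the rail's end. The foot is about 3.5–4 mm clear by my estimate, the loose finial was upright when I last looked, and no verdict was shown.

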